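# Close up the framer's fittings case

### The job

Close up the wooden fittings case: push the upright plywood flap down flat over the fittings inside, and only then push the hinged lid over until it is fully shut on top, without slamming it. Leave the fittings and everything else on the bench where they are, with nothing picked up.

Things in the scene. Friction and masses are not known exactly. Their poses are not given: they have to be found in the camera images.
- case: Open wooden case, fixed to the bench, 160 (its x) by 170 (its y) by 70 mm high without lid; walls 10 mm, inner floor at 8 mm. Origin: centre of its underside, z up. The lid is hinged along its +x wall, the flap along the inside of the opposite, -x, wall.
- flap (a joint): Angle of the plywood flap (80 mm long from hinge to free edge, 130 mm wide, 6 mm thick, about 50 g): about 1.6 rad is upright, 0 is folded flat inside the case with its upper face 60 mm above the bench, 10 mm below the rim (hard stop at 0, and at 1.65). It folds towards the case's +x. The face turned to the case's -x when upright becomes the upper face. Its hinge has light friction and it stays where it is left; less than 1 N at the free edge moves it.
- lid (a joint): Angle of the wooden lid (160 mm long from hinge to free edge, 170 mm wide, 10 mm thick, about 200 g): 0 is shut, lying on the rim with its top face 80 mm above the bench (hard stop), 1.57 is upright, more leans back outwards (hard stop at 1.95). It swings shut towards the case's -x. Its hinge is stiff and it stays where it is left at any angle; 1 to 4 N near the free edge moves it.
- flap_edge (a point): Middle of the flap's free edge, on the face that is outside (-x) when upright and on top when flat.
- flap_hinge (a point): Middle of the flap's hinge line, at (-63, 0, 54) mm in the case's frame. The flap's inner (when flat, lower) face passes through this line; its outer (upper) face is 6 mm off it.
- lid_edge (a point): Middle of the lid's free edge, on the lid's outer (when shut, top) face.
- lid_hinge (a point): Middle of the lid's hinge line, at (80, 0, 70) mm in the case's frame. The lid's inner (when shut, lower) face passes through this line; its outer (top) face is 10 mm off it.
- weight: Loose black iron flat weight, 72 mm across, 52 mm high with its knob, standing outside the case on the flap's side. Origin: centre of its underside. Not to be moved.
- ornament: Loose gilt plaster corner ornament, L-shaped, 50 by 50 mm, 20 mm high, on the floor of the case. Origin: middle of its square, underside. Not to be moved.
- plate: Loose brass oval hanging plate, 64 by 28 mm, 5 mm thick, on the floor of the case. Origin: centre of its underside. Not to be moved.
- drill: Loose eggbeater hand drill with red handles, 270 mm long, up to 64 mm high, lying outside the case on the lid hinge's side. Origin: bench level, about the middle of its length, its x along the drill. Not to be moved.
- hammer: Loose small hammer lying on the bench to one side. Not to be moved.
- glue_jar: Loose amber glass jar, 64 mm across, 85 mm high, to one side. Origin: centre of its underside. Not to be moved.
- sample_corner: Loose L-shaped corner of dark frame moulding, arms 95 to 110 mm, 21 mm high, to one side. Origin: bench level at the corner. Not to be moved.

How it is judged:
On the way, in this order (a step that is already met when the one before it is completed fails the run):
1. the flap is folded down flat (under 0.08 rad) while the lid still stands open (value of joint flap below 0.08 rad and value of joint lid above 1.2 rad), for 0.2 s.
2. the lid is shut (under 0.04 rad) with the flap flat beneath it (value of joint flap below 0.08 rad and value of joint lid below 0.04 rad), for 0.2 s.
At the end, for the whole second after the job is handed in: The flap lies flat (under 0.08 rad), the lid is fully shut over it (under 0.04 rad, 6 mm at the free edge), and every loose thing is at rest within 25 mm of where it began (all of step 2 and distance of each of weight, ornament, plate, drill, hammer, glue_jar, sample_corner from where it was at the start of the episode below 0.025 m and linear speed of each of weight, ornament, plate, drill, hammer, glue_jar, sample_corner below 0.02 m/s); the robot touches nothing.
It fails at once if the lid is swung over (under 1.1 rad) before the flap is down (over 0.15 rad) (value of joint lid below 1.1 rad and value of joint flap above 0.15 rad).
It fails at once if the lid is slammed (closing faster than 2.5 rad/s) (velocity of joint lid below -2.5 rad/s).
It fails at once if a fitting or bystander is lifted, carried or pushed more than 25 mm (distance of any of weight, ornament, plate, drill, hammer, glue_jar, sample_corner from where it was at the start of the episode above 0.025 m).
It also fails if it takes over 48 s, if anything falls off the work surface, if the arm or the gripper's body presses on something with over 40 N, if the wrist force passes 120 N, or if a joint passes its speed limit or range.

### The arm

A 6-joint arm with a two-finger parallel gripper is mounted at the origin on the work surface. World frame = base frame: x ahead of the robot, y to its left, z up, the work surface at z = 0. Lengths are in m, angles in rad, forces in N, time in s.
With the tool pointing down it reaches from about 0.35 to 0.975 m from the base axis. Payload 4.9 kg.
Tool frame: the origin (TCP) lies at the very end of the fingers, on their centre line; the grasp point (between the pads) lies 19 mm behind it (manip.grip_depth is the distance from the TCP to the grasp point, in m); z points along the fingers, x is the direction in which the jaws open and shut, and the axes are right-handed (so a half turn about z gives the same grasp; the last joint's range is limited). The gripper opens to 85 mm and grips with 20 to 120 N. Pads are 22 mm wide; open, the fingers measure 114 mm over their backs; the gripper's body (76 mm by 85 mm) begins 54 mm behind the grasp point. The pads swing forward as they close: fully open they stand 13 mm farther back than shut.
Start: joints at [1.199, 0.053, 1.613, -0, 1.476, -0.119], TCP at [0.156, 0.605, 0.231] pointing down, gripper open.
Joint ranges: [-3.01, 3.01], [-1.01, 2.22], [0.06, 2.58], [-1.02, 4.17], [0.09, 2.62], [-3.14, 3.14]. Speed limits (rad/s): [2.57, 2.57, 3.14, 3.14, 3.14, 3.14].

### API

Orientations are given as a unit quaternion [w, x, y, z].
In Python, from plant import manip gives the robot as it stands. The module is installed in compiled form; this text tells all that it offers.
- The arm moves only by the shell command python3 -m crank 'ROWS' [OPENING]. ROWS is JSON, a list of rows, each a list of 4 numbers: the shift along the tool's x, y, z in cm, then the turn about the tool's z in units of 6 degrees (1.0 is 6 degrees). A call has 1 to 10 rows; each row shifts and turns the commanded pose from where the row before left it, along the tool's axes as they then stand; what a row does not reach is not made up. A row lasts 1/12 s, in which the tool goes at most 41.7 mm and 7.16 degrees, less where a joint would pass 70% of its speed; a pose out of reach is approached as far as the arm can. A call with a gripper value outside its range is refused whole. OPENING is the opening, from 0 (shut) to 1 (fully open), set as the call begins (- or left out, the last holds). The fingers move at their own pace and stop on an object; the grip force is fixed at half the most. Time passes only in rows, so rows that do not move let the fingers close. It gives the time, the measured TCP pose, the force and the opening at its end, in the units of the state.
- manip.state(): the state, without advancing time (a new reading comes with each control period).
- manip.grab_frame(name): name is "side" or "top" or "wrist"; returns a dict with "img" (420x560x3 uint8, red, green, blue), "intrinsics" (3x3 intrinsics, pixels), "D" ([k1, k2, p1, p2, k3] as OpenCV has them; the pictures are not rectified), "position" and "orientation" of the camera in the world. Camera axes: x right, y up, looking along -z (the intrinsics and any distortion apply to the point x, -y, -z); pixel columns grow to the right and rows downward; lengths in m; the calibration is good to about 2 mm. A picture is of the moment at which its call begins. There is no depth.
- manip.job_done(): hands the job in, once; it reports no verdict.
The state is a dict: "time": time; "joint_pos": joint angles; "joint_vel": joint speeds; "joint_efforts": joint torques, N m; "tool_pos": TCP position; "tool_rot": TCP orientation; "contact_force": force on the tool from outside, world axes, zero at the start; "ft_torque": the same for the moment, N m; "gripper_width": opening from 0.0 (shut) to 1.0 (fully open).
Only numpy, scipy, OpenCV 4.12 (cv2) and the standard library are available. Lean on these libraries where they do the work, as an engineer would, in place of code of your own. Each camera call takes 0.05 s, during which the arm holds its last target.

## Working session

There is one attempt and no reset: what is moved stays moved. The work goes in short steps, Python scripts to look and compute and a shell command to move; the robot and the scene stay as the last step left them, time stands still between calls to the robot, and variables do not carry over. Pictures are saved under pics/ and viewed, and the job is handed in when it is done.

```bash
mkdir -p pics
cat > h.py <<'E'
import numpy as np, cv2
from plant import manip
from scipy.spatial.transform import Rotation as R
def grab(n,f):
    d=manip.grab_frame(n); cv2.imwrite(f,cv2.cvtColor(d["img"],cv2.COLOR_RGB2BGR)); return d
def rot(q): return R.from_quat([q[1],q[2],q[3],q[0]]).as_matrix()
def ray(d,uv):
    p=cv2.undistortPoints(np.array([[uv]],float),np.array(d["intrinsics"]),np.array(d["D"]))[0,0]
    v=rot(d["orientation"])@np.array([p[0],-p[1],-1.]); return np.array(d["position"]),v/np.linalg.norm(v)
def onplane(d,uv,z):
    o,v=ray(d,uv); return o+v*(z-o[2])/v[2]
def tri(rs):
    A=sum(np.eye(3)-np.outer(v,v) for o,v in rs); b=sum((np.eye(3)-np.outer(v,v))@o for o,v in rs)
    X=np.linalg.solve(A,b); return X,[np.linalg.norm((np.eye(3)-np.outer(v,v))@(X-o)) for o,v in rs]
def proj(d,X):
    c=rot(d["orientation"]).T@(np.array(X)-d["position"]); c=np.array([c[0],-c[1],-c[2]])
    return cv2.projectPoints(c.reshape(1,1,3),np.zeros(3),np.zeros(3),np.array(d["intrinsics"]),np.array(d["D"]))[0].ravel()
E
python3 - <<'E'
from h import *
import pickle
D={}
for n in["side","top","wrist"]:
    D[n]=grab(n,f"pics/{n}0.png"); print(n,D[n]["position"],D[n]["orientation"])
pickle.dump(D,open("d0.pkl","wb"))
print(manip.state())
E
```

```text
side [0.25101768 1.24481915 1.20961396] [-0.10792215 -0.05134815  0.40926131  0.90455589]
top [ 0.38645183 -0.00484044  1.23748399] [-0.70229606 -0.05229248  0.05929203  0.70748158]
wrist [0.07763353 0.62502722 0.37124559] [ 0.78054032 -0.12616203 -0.09545399  0.60475489]
{'time': 0.15, 'joint_pos': array([ 1.19897078e+00,  5.32341110e-02,  1.61393939e+00, -7.03637178e-06,
        1.47599030e+00, -1.19026721e-01]), 'joint_vel': array([-0.00168056, -0.0026556 , -0.00215887,  0.00158197,  0.00108845,
       -0.00127033]), 'joint_efforts': array([ 1.40439865e-04, -3.94244063e+01, -3.70720375e+01, -1.28191073e-04,
        4.60599942e-03,  3.59503906e-05]), 'tool_pos': array([0.15616856, 0.60469239, 0.23035093]), 'tool_rot': array([ 4.06878125e-04,  7.90605269e-01,  6.12325642e-01, -6.72006540e-04]), 'contact_force': array([-0.31212128, -0.16624559,  0.61424967]), 'ft_torque': array([ 0.02089441,  0.06093826, -0.01438874]), 'gripper_width': 0.9962271962128055}
```

View pics/side0.png

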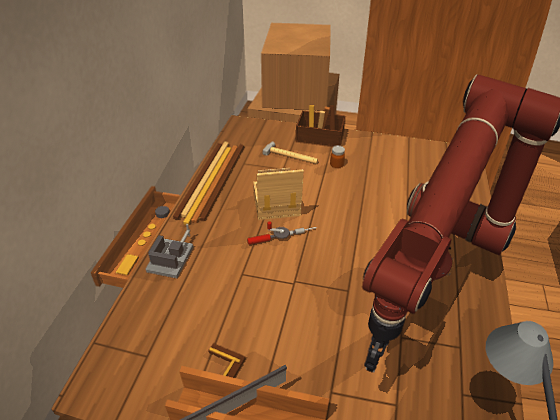

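View pics/top0.png

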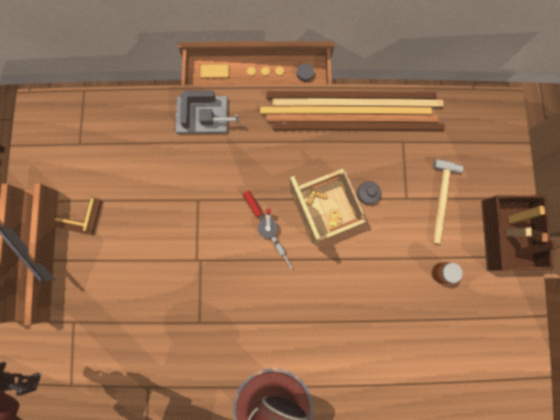

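View pics/wrist0.png

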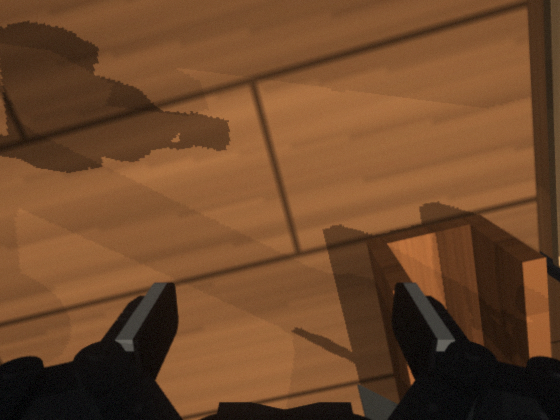

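Run:
```python
import pickle
from h import *
D=pickle.load(open("d0.pkl","rb"))
t=cv2.imread("pics/top0.png");s=cv2.imread("pics/side0.png")
cv2.imwrite("pics/topz.png",cv2.resize(t[150:270,230:390],None,fx=5,fy=5,interpolation=cv2.INTER_CUBIC))
cv2.imwrite("pics/sidez.png",cv2.resize(s[130:250,235:395],None,fx=5,fy=5,interpolation=cv2.INTER_CUBIC))
for uv in[(330,206),(280,206),(330,300)]:print(onplane(D["top"],uv,0))
```

```text
[ 0.59673707 -0.17875132  0.        ]
[ 0.59772    -0.02487922  0.        ]
[ 0.31279879 -0.17131519  0.        ]
```

View pics/topz.png

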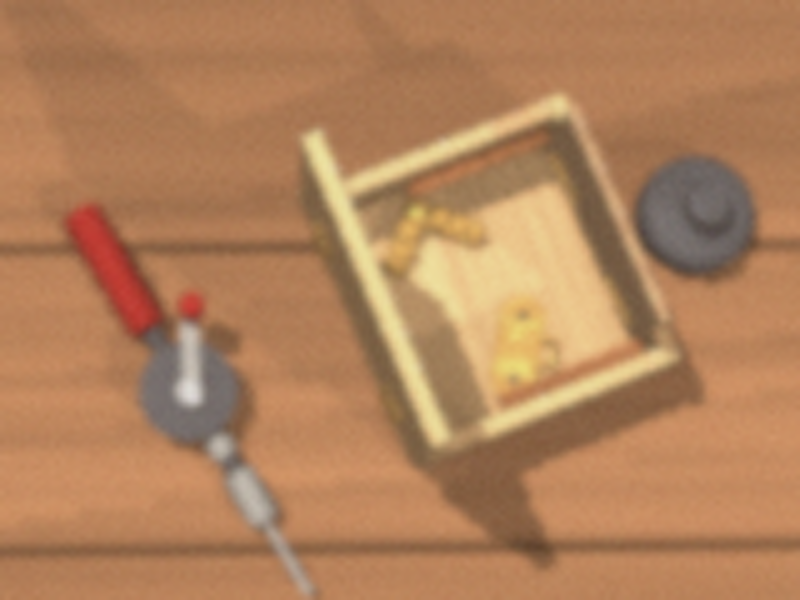

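View pics/sidez.png

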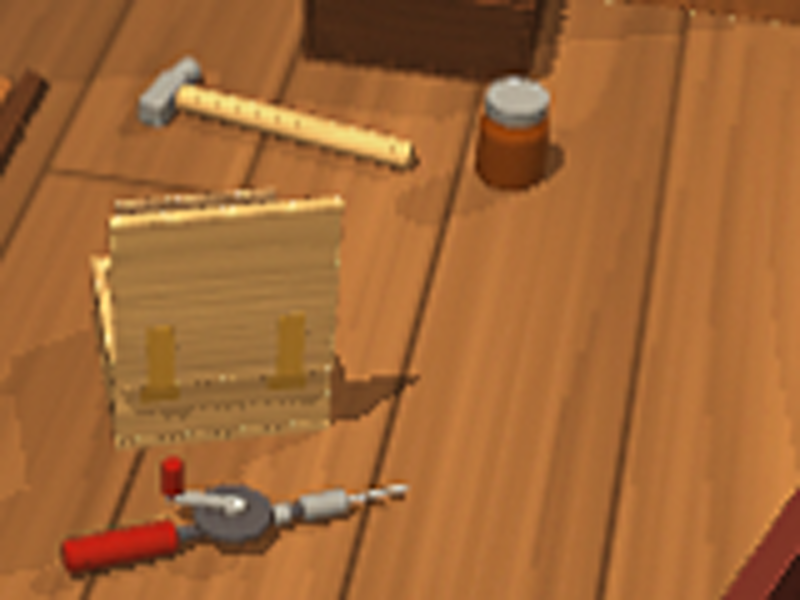

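Run:
```python
import pickle
from h import *
D=pickle.load(open("d0.pkl","rb"))
T=lambda u,v:(230+(u+.5)/5-.5,150+(v+.5)/5-.5)
S=lambda u,v:(235+(u+.5)/5-.5,130+(v+.5)/5-.5)
t,s=D["top"],D["side"]
A,e=tri([ray(t,T(303,136)),ray(s,S(110,222))]);print("lid hi-x outer",A,e)
B,e=tri([ray(t,T(432,446)),ray(s,S(342,202))]);print("lid lo-x outer",B,e,np.linalg.norm(A-B))
C=onplane(t,T(566,95),.07);E=onplane(t,T(682,350),.07);print("rim -x corners",C,E,np.linalg.norm(C-E))
F,e=tri([ray(t,T(322,130)),ray(s,S(112,205))]);print(F,e)
G,e=tri([ray(t,T(450,440)),ray(s,S(342,197))]);print(G,e)
print("side case bottom",onplane(s,S(118,445),0),onplane(s,S(328,424),0))
d=(C-E);yaw_y=np.arctan2(d[1],d[0]);print("case y axis dir?",np.degrees(yaw_y), np.degrees(np.arctan2(*(A-B)[[1,0]])))
for n,u,v,z in[("weight",697,215,.02),("drill red",190,305,.06),("drill front",85,215,.02),("tip",312,592,.02)]:print(n,onplane(t,T(u,v),z))
```

```text
lid hi-x outer [ 0.63154859 -0.04762345  0.23265142] [np.float64(0.0010094350148765745), np.float64(0.0010094350148765296)]
lid lo-x outer [ 0.474238   -0.10918271  0.23338776] [np.float64(0.00110110365386991), np.float64(0.001101103653869965)] 0.1689281011448462
rim -x corners [ 0.69657596 -0.21013536  0.07      ] [ 0.54423262 -0.27256584  0.07      ] 0.16463917621817953
[ 0.63242592 -0.05683128  0.24108534] [np.float64(0.001098547666367464), np.float64(0.0010985476663676827)]
[ 0.4766349  -0.11846273  0.23113733] [np.float64(0.0018015376548474332), np.float64(0.0018015376548474805)]
side case bottom [ 0.63614821 -0.06823787  0.        ] [ 0.47976138 -0.13156506  0.        ]
case y axis dir? 22.28387622311457 21.37155177002078
weight [ 0.63411306 -0.29682719  0.02      ]
drill red [0.57411118 0.01236019 0.06      ]
drill front [0.63623163 0.07645855 0.02      ]
tip [ 0.40830865 -0.05835534  0.02      ]
```

```bash
cat >> h.py <<'E'
YAW=np.radians(112.); C0=np.array([.589,-.1705])
XH=np.array([np.cos(YAW),np.sin(YAW)]);YH=np.array([-XH[1],XH[0]])
def W(x,y,z): return np.r_[C0+x*XH+y*YH,z]
def Cc(p): r=np.array(p[:2])-C0; return np.round([r@XH*1e3,r@YH*1e3,p[2]*1e3],1)
def st(tgt=None):
    s=manip.state(); M=rot(s["tool_rot"]); print("t",round(s["time"],2),"tcp",s["tool_pos"].round(4),"case",Cc(s["tool_pos"]),"F",s["contact_force"].round(1),"yaw",np.degrees(np.arctan2(M[1,0],M[0,0])).round(2),"q",s["joint_pos"].round(2),"w",round(s["gripper_width"],2))
    if tgt is not None: print("shift cm in tool axes",(M.T@(W(*tgt)-s["tool_pos"])*100).round(2))
E
python3 - <<'E'
import pickle
from h import *
D=pickle.load(open("d0.pkl","rb"))
t=cv2.resize(cv2.imread("pics/top0.png")[150:270,230:390],None,fx=5,fy=5,interpolation=cv2.INTER_CUBIC)
s=cv2.resize(cv2.imread("pics/side0.png")[130:250,235:395],None,fx=5,fy=5,interpolation=cv2.INTER_CUBIC)
def dr(im,d,o,X,c):
    p=(proj(d,X)-o+.5)*5-.5; cv2.circle(im,tuple(int(round(a)) for a in p),4,c,-1)
for im,d,o in((t,D["top"],np.array([230,150])),(s,D["side"],np.array([235,130]))):
    for x in(-.08,.08):
        for y in(-.085,.085): dr(im,d,o,W(x,y,.07),(0,0,255)); dr(im,d,o,W(x,y,0),(0,255,255))
    for y in(-.065,.065): dr(im,d,o,W(-.0665,y,.134),(255,0,0)); dr(im,d,o,W(-.069,y,.06),(0,255,0))
    for y in(-.085,.085): dr(im,d,o,W(.09,y,.23),(255,0,255))
cv2.imwrite("pics/chk1.png",t);cv2.imwrite("pics/chk2.png",s)
E
python3 -m crank '[[0,0,-1.3,0.9],[0,0,-1.3,0.9],[0,0,-1.3,0.9],[0,0,-1.3,0.9],[0,0,-1.3,0.9],[0,0,-1.3,0.9],[0,0,-1.3,0.9],[0,0,-1.3,0.9],[0,0,-1.3,0.9],[0,0,-1.3,0.8]]' 0
python3 -c "
from h import *
st((-.105,0,.34))"
```

```text
time: 0.98
tool_pos: [0.1562, 0.6049, 0.3614]
tool_rot: [0.0, 0.982, 0.19, -0.0]
contact_force: [-0.3, -0.2, 0.3]
gripper_width: 0.001
t 0.98 tcp [0.1562 0.6049 0.3614] case [881.1 110.8 361.4] F [-0.3 -0.2  0.3] yaw 21.86 q [ 1.2   0.01  1.44 -0.    1.69  0.82] w 0.0
shift cm in tool axes [11.32 98.58  2.2 ]
```

View pics/chk1.png

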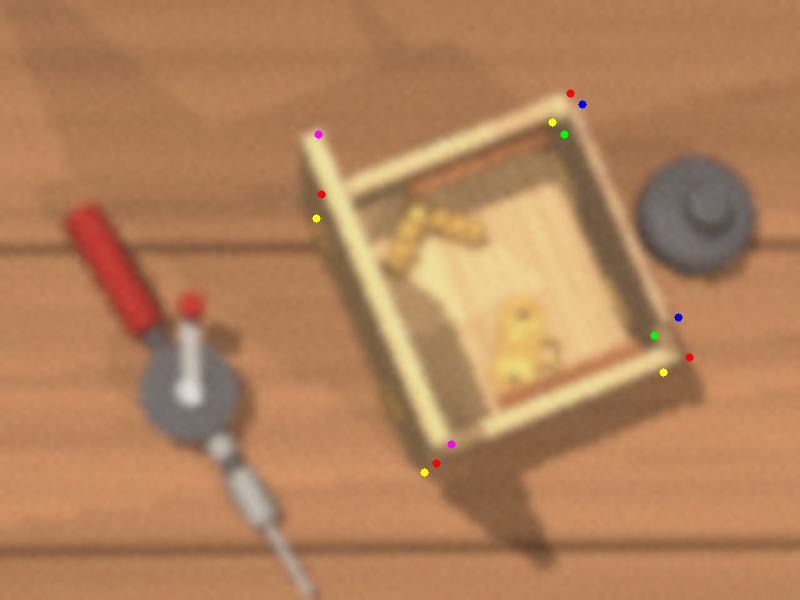

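View pics/chk2.png

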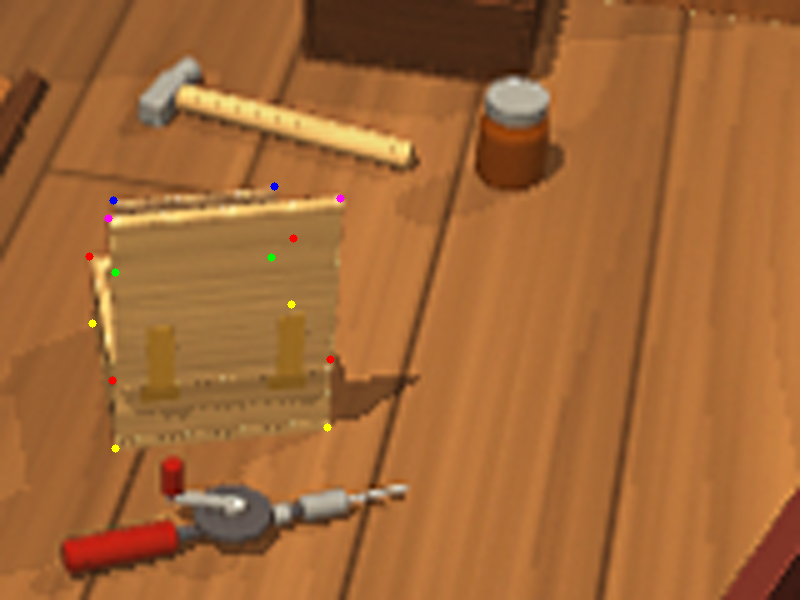

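The overlay agrees within a few mm in both views: case centre at about (0.589, -0.17), yaw 112°, flap top edge visible behind the lid at (115–275, 190–200) in the side view. Next I move over to the flap side.

```bash
python3 -m crank '[[0.4,3.8,0,0],[0.4,3.8,0,0],[0.4,3.8,0,0],[0.4,3.8,0,0],[0.4,3.8,0,0],[0.4,3.8,0,0],[0.4,3.8,0,0],[0.4,3.8,0,0],[0.4,3.8,0,0],[0.4,3.8,0,0]]'
python3 -m crank '[[0.4,3.8,0,0],[0.4,3.8,0,0],[0.4,3.8,0,0],[0.4,3.8,0,0],[0.4,3.8,0,0],[0.4,3.8,0,0],[0.4,3.8,0,0],[0.4,3.8,0,0],[0.4,3.8,0,0],[0.4,3.8,0,0]]'
python3 -m crank '[[0.5,3.8,0,0],[0.5,3.8,0,0],[0.5,3.8,0,0],[0.5,3.8,0,0],[0.5,3.8,0,0],[0.5,3.8,0,0],[0,0,0,0],[0,0,0,0]]'
python3 -c "
from h import *
st((-.105,0,.11))
grab('wrist','pics/w1.png');grab('side','pics/s1.png')"
```

```text
time: 1.82
tool_pos: [0.3366, 0.2664, 0.3611]
tool_rot: [-0.0, 0.981, 0.192, 0.0]
contact_force: [1.8, 0.1, -0.3]
gripper_width: 0.002
time: 2.65
tool_pos: [0.5169, -0.0708, 0.361]
tool_rot: [-0.0, 0.981, 0.192, -0.0]
contact_force: [0.8, 0.8, 0.8]
gripper_width: 0.002
time: 3.32
tool_pos: [0.6303, -0.2704, 0.3586]
tool_rot: [-0.001, 0.982, 0.191, -0.002]
contact_force: [0.4, 0.2, 0.6]
gripper_width: 0.002
t 3.32 tcp [ 0.6303 -0.2704  0.3586] case [-108.1   -0.8  358.6] F [0.4 0.2 0.6] yaw 21.99 q [-0.51  0.16  1.29  0.    1.7  -0.9 ] w 0.0
shift cm in tool axes [-2.000e-02 -2.300e-01  2.486e+01]
```

View pics/w1.png

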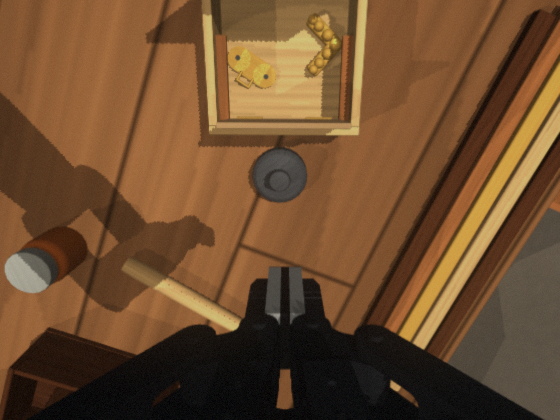

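View pics/s1.png

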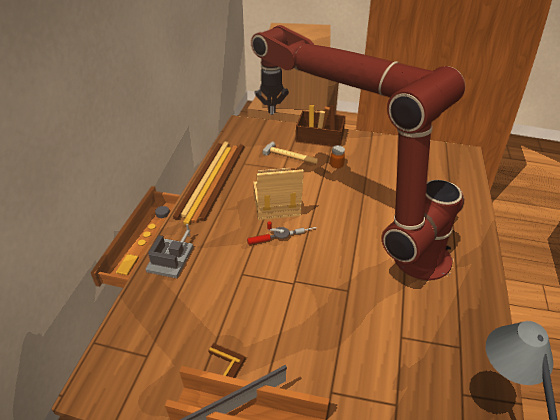

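The wrist view shows the flap upright, as the thin strip at about rows 119–127, columns 217–350. The weight is at (279,175), between the tool and the flap. I'll triangulate the flap edge from this view and the other cameras.

Run:
```python
import pickle
from h import *
d=manip.grab_frame("wrist"); pickle.dump(d,open("w1.pkl","wb"))
im=cv2.cvtColor(d["img"],cv2.COLOR_RGB2BGR)
cv2.imwrite("pics/w1z.png",cv2.resize(im[90:160,190:380],None,fx=4,fy=4,interpolation=cv2.INTER_CUBIC))
for y in(-.065,.065):
    for x,z in((-.0665,.134),(-.069,.06)): print(x,y,z,proj(d,W(x,y,z)), (proj(d,W(x,y,z))-[190,90])*4)
```

```text
-0.0665 -0.065 0.134 [351.64438345 133.09860872] [646.57753382 172.39443487]
-0.069 -0.065 0.06 [340.69787701 128.06924659] [602.79150805 152.27698637]
-0.0665 0.065 0.134 [217.35585844 132.82158314] [109.42343374 171.28633254]
-0.069 0.065 0.06 [228.4339839 127.838068 ] [153.73593559 151.352272  ]
```

View pics/w1z.png

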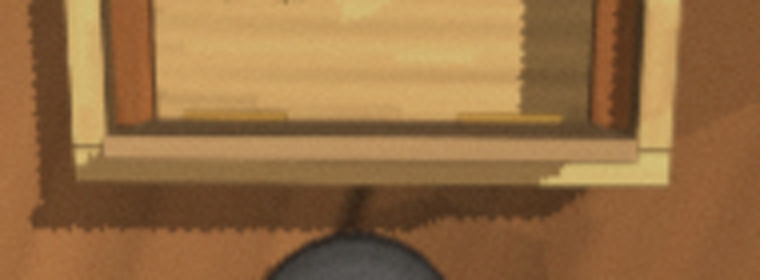

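Run:
```python
import pickle
from h import *
w=pickle.load(open("w1.pkl","rb"));D=pickle.load(open("d0.pkl","rb"))
P=lambda u,v:(190+(u+.5)/4-.5,90+(v+.5)/4-.5)
S=lambda u,v:(235+(u+.5)/5-.5,130+(v+.5)/5-.5)
# +x(inner) top edge corners in wrist and outer; side view shows top strip
for nm,wu,su in(("-y",(638,147),(115,203)),("+y",(105,147),(273,191))):
    X,e=tri([ray(w,P(*wu)),ray(D["side"],S(*su))]);print(nm,X.round(4),Cc(X),np.round(e,4))
for u,v in((77,182),(668,184)): print("rim -x corner",Cc(onplane(w,P(u,v),.07)))
for u in(105,638): print("flap outer top",Cc(onplane(w,P(u,160),.134)))
X=onplane(w,(279,175),.04);print("weight",Cc(X))
```

```text
-y [ 0.6703 -0.2028  0.1346] [-60.4 -63.2 134.6] [0.0012 0.0012]
+y [ 0.5515 -0.2509  0.1332] [-60.5  64.9 133.2] [0.0014 0.0014]
rim -x corner [-76.2  86.2  70. ]
rim -x corner [-76.4 -82.1  70. ]
flap outer top [-63.5  66.3 134. ]
flap outer top [-63.2 -62.4 134. ]
weight [-129.     6.9   40. ]
```

```bash
cat >> h.py <<'E'
C0=C0+.0035*XH+.0015*YH
E
python3 -m crank '[[0,0,3.0,0],[0,0,3.0,0],[0,0,3.0,0],[0,0,3.0,0],[0,0,3.0,0],[0,0,3.0,0],[0,0,3.0,0],[0,0,2.0,0],[0,0,1.5,0],[0,0,0,0]]'
python3 -c "
from h import *
st((-.105,0,.115))
grab('side','pics/s2.png')
import pickle
pickle.dump(0,open('x','wb'))"
```

```text
time: 4.3
tool_pos: [0.6281, -0.2666, 0.1128]
tool_rot: [-0.002, 0.981, 0.192, -0.002]
contact_force: [-1.0, -0.1, -1.0]
gripper_width: 0.004
t 4.3 tcp [ 0.6281 -0.2666  0.1128] case [-107.2   -1.7  112.8] F [-1.  -0.1 -1. ] yaw 22.18 q [-0.51  0.28  1.56  0.    1.31 -0.9 ] w 0.0
shift cm in tool axes [-0.17 -0.22 -0.22]
```

View pics/s2.png

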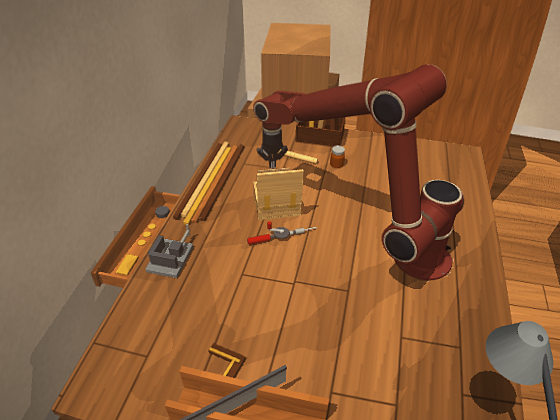

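```bash
python3 -m crank '[[0,-1.0,0,0],[0,-0.9,0,0],[0,-0.8,0,0],[0,-0.8,0,0],[0,-0.8,0.0,0],[0,-0.7,0.2,0],[0,-0.7,0.2,0],[0,-0.7,0.4,0],[0,-0.6,0.5,0],[0,0,0,0]]'
python3 -c "
from h import *
st((-.014,0,.060))
grab('side','pics/s3.png');grab('wrist','pics/w3.png')"
```

```text
time: 5.18
tool_pos: [0.6024, -0.2023, 0.1013]
tool_rot: [-0.001, 0.981, 0.192, -0.001]
contact_force: [0.0, 0.3, -0.6]
gripper_width: -0.002
t 5.18 tcp [ 0.6024 -0.2023  0.1013] case [-38.   -2.1 101.3] F [ 0.   0.3 -0.6] yaw 22.16 q [-0.44  0.19  1.69  0.    1.27 -0.83] w -0.0
shift cm in tool axes [-0.19 -2.39  4.14]
```

View pics/w3.png

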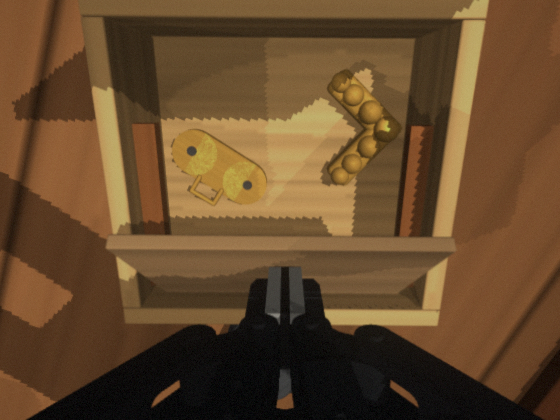

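The flap is leaning over ahead of the fingertips; its free edge is at row 240. The fittings haven't moved, so I continue.

```bash
python3 -m crank '[[0,-0.6,0.5,0],[0,-0.5,0.6,0],[0,-0.4,0.6,0],[0,-0.3,0.7,0],[0,-0.3,0.7,0],[0,-0.1,0.5,0],[0,0,0.3,0],[0,0,0,0]]'
python3 -c "
from h import *
st((-.014,0,.059))"
```

```text
time: 5.95
tool_pos: [0.5948, -0.1832, 0.0629]
tool_rot: [-0.001, 0.981, 0.192, -0.001]
contact_force: [-0.0, -0.6, -0.8]
gripper_width: -0.001
t 5.95 tcp [ 0.5948 -0.1832  0.0629] case [-17.4  -2.1  62.9] F [-0.  -0.6 -0.8] yaw 22.12 q [-0.42  0.2   1.74 -0.    1.2  -0.8 ] w -0.0
shift cm in tool axes [-0.21 -0.34  0.39]
```

```bash
python3 -m crank '[[0,0,0.15,0],[0,0,0.1,0],[0,0,0.05,0],[0,0,0,0]]'
python3 -m crank '[[0,0,0.1,0],[0,0,0,0],[0,0,0,0]]'
python3 -c "
from h import *
st((-.014,0,.059))
grab('wrist','pics/w4.png')"
```

```text
time: 6.28
tool_pos: [0.5958, -0.1837, 0.0615]
tool_rot: [0.0, 0.981, 0.192, 0.0]
contact_force: [0.2, 0.4, -0.4]
gripper_width: 0.0
time: 6.53
tool_pos: [0.5956, -0.1836, 0.0604]
tool_rot: [0.0, 0.981, 0.192, 0.0]
contact_force: [-0.4, -0.3, 0.6]
gripper_width: 0.0
t 6.53 tcp [ 0.5956 -0.1836  0.0604] case [-18.2  -2.7  60.4] F [-0.4 -0.3  0.6] yaw 22.11 q [-0.42  0.21  1.74 -0.    1.19 -0.8 ] w 0.0
shift cm in tool axes [-0.27 -0.42  0.14]
```

View pics/w4.png

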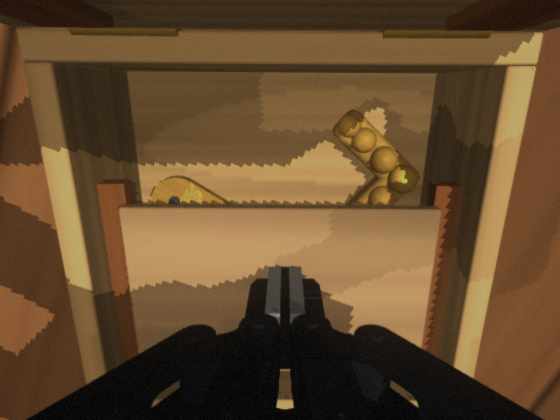

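The flap is almost flat, with its edge at row 207 just above the red ledges. I'll press down gently until there's contact force.

```bash
for i in 1 2; do :; done
python3 -m crank '[[0,0,0.1,0],[0,0,0,0],[0,0,0,0]]' | grep -E "pos|force"
python3 -m crank '[[0,0,0.1,0],[0,0,0,0],[0,0,0,0]]' | grep -E "pos|force"
python3 -m crank '[[0,0,0.1,0],[0,0,0,0],[0,0,0,0]]' | grep -E "pos|force"
```

```text
tool_pos: [0.5957, -0.1837, 0.06]
contact_force: [-1.6, 1.5, 4.7]
tool_pos: [0.5958, -0.1836, 0.06]
contact_force: [-5.4, 1.2, 8.9]
tool_pos: [0.5958, -0.1836, 0.0598]
contact_force: [-6.6, 2.3, 13.7]
```

Force rises to 14 N with z held at 60.0 mm, so the flap is on its stop at the stated height. I retreat upward and check.

```bash
python3 -m crank '[[0,0,-1.0,0],[0,0,-2.5,0],[0,0,-3.0,0],[0,0,-3.0,0],[0,0,-3.5,0],[0,0,-3.5,0],[0,0,-3.5,0],[0,0,-3.5,0],[0,0,-3.5,0],[0,0,-2.5,0]]'
python3 -c "
from h import *
import pickle
st((.140,0,.35))
d=grab('wrist','pics/w5.png');t=grab('top','pics/t5.png');pickle.dump((d,t),open('w5.pkl','wb'))"
```

```text
time: 8.17
tool_pos: [0.596, -0.1837, 0.3563]
tool_rot: [0.001, 0.981, 0.192, 0.002]
contact_force: [0.9, -0.6, 0.4]
gripper_width: -0.0
t 8.17 tcp [ 0.596  -0.1837  0.3563] case [-18.4  -3.1 356.3] F [ 0.9 -0.6  0.4] yaw 22.12 q [-0.42  0.    1.46  0.    1.68 -0.8 ] w -0.0
shift cm in tool axes [ -0.28 -15.84   0.58]
```

View pics/w5.png

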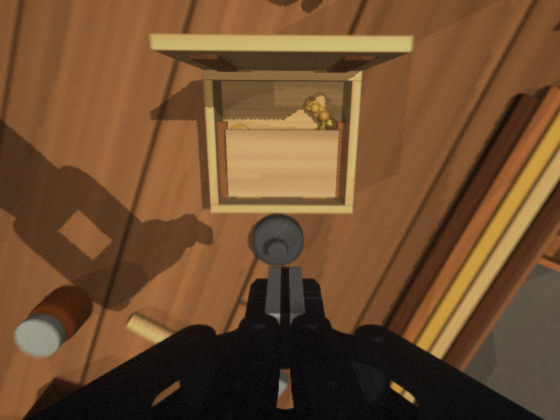

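View pics/t5.png

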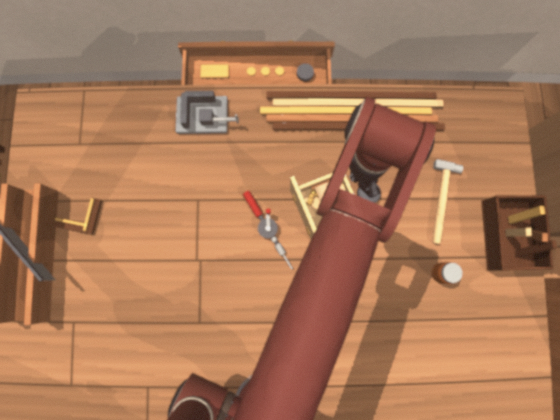

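The flap lies flat between the ledges (rows 130–198) and the weight hasn't moved. The lid's free edge is at rows 37–50, columns 152–412.

Run:
```python
from h import *
import pickle
w,t=pickle.load(open('w5.pkl','rb'));D=pickle.load(open("d0.pkl","rb"))
S=lambda u,v:(235+(u+.5)/5-.5,130+(v+.5)/5-.5)
print(Cc([.63155,-.04762,.2327]),Cc([.47424,-.10918,.2334]))
# outer top corners: wrist rows ~37
for wu,su in(((152,38),(342,202)),((412,38),(110,222))):
    X,e=tri([ray(w,wu),ray(D["side"],S(*su))]);print(Cc(X),np.round(e,4))
for u in(152,412): print("inner", Cc(onplane(w,(u,50),.23)))
```

```text
[ 94.5 -87.  232.7] [ 96.3  81.9 233.4]
[ 92.3  83.9 230.1] [0.0001 0.0001]
[ 92.5 -85.3 230.5] [0.0005 0.0005]
inner [ 85.1  84.6 230. ]
inner [ 85.5 -85.8 230. ]
```

```bash
python3 -m crank '[[0,-3.0,0,0],[0,-3.0,0,0],[0,-3.0,0,0],[0,-3.0,0,0],[0,-2.8,0,0],[0,-1,0,0],[0,0,2.5,0],[0,0,3,0],[0,0,3,0],[0,0,3,0]]'
python3 -m crank '[[0,0,3.0,0],[0,0,0.6,0],[0,0,0,0],[0,0,0,0]]'
python3 -c "
from h import *
st((.120,0,.205))
grab('wrist','pics/w6.png');grab('side','pics/s6.png')"
```

```text
time: 9.1
tool_pos: [0.5358, -0.0374, 0.2351]
tool_rot: [0.0, 0.981, 0.192, -0.0]
contact_force: [-0.6, -1.0, -0.3]
gripper_width: 0.001
time: 9.43
tool_pos: [0.5364, -0.0375, 0.2019]
tool_rot: [0.0, 0.981, 0.192, 0.0]
contact_force: [0.5, -0.7, 0.2]
gripper_width: 0.001
t 9.43 tcp [ 0.5364 -0.0375  0.2019] case [139.5  -2.6 201.9] F [ 0.5 -0.7  0.2] yaw 22.1 q [-0.21 -0.14  1.85 -0.    1.43 -0.59] w 0.0
shift cm in tool axes [-0.26  1.95 -0.31]
```

View pics/w6.png

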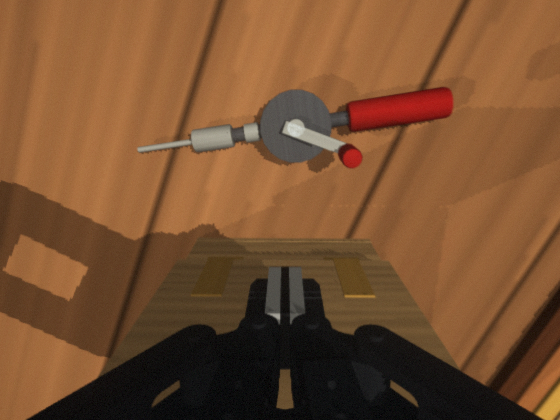

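View pics/s6.png

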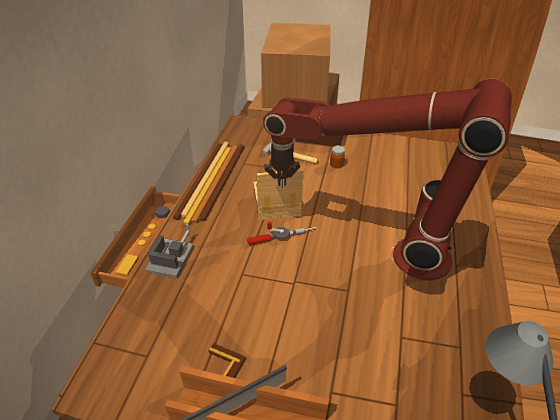

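The tool is now outside the lid at mid width, and the drill (row 130) is well clear below. Next I push the lid along its arc at about 0.8 rad/s.

```bash
python3 -m crank '[[0.2,1.0,0,0],[0,1.0,0,0],[0,0.9,0,0],[0,0.8,0,0],[0,0.8,0.05,0],[0,0.8,0.05,0],[0,0.8,0.05,0],[0,0.8,0.05,0],[0,0,0,0]]'
python3 -c "
from h import *
st((.067,0,.198))
grab('wrist','pics/w7.png')"
```

```text
time: 10.28
tool_pos: [0.5642, -0.1018, 0.1988]
tool_rot: [0.0, 0.982, 0.191, -0.0]
contact_force: [0.4, 0.2, 0.4]
gripper_width: 0.001
t 10.28 tcp [ 0.5642 -0.1018  0.1988] case [ 69.5  -4.3 198.8] F [0.4 0.2 0.4] yaw 22.05 q [-0.31 -0.05  1.77 -0.    1.42 -0.69] w 0.0
shift cm in tool axes [-0.43  0.24  0.08]
```

View pics/w7.png

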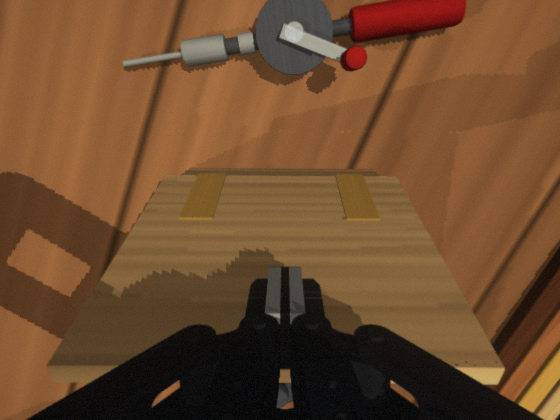

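```bash
python3 -m crank '[[0,0.8,0.25,0],[0,0.8,0.27,0],[0,0.8,0.27,0],[0,0.8,0.27,0],[0,0.72,0.45,0],[0,0.72,0.47,0],[0,0.72,0.47,0],[0,0.72,0.47,0]]'
python3 -m crank '[[0,0.57,0.6,0],[0,0.57,0.63,0],[0,0.57,0.63,0],[0,0.57,0.63,0],[0,0.38,0.74,0],[0,0.38,0.74,0],[0,0,0,0]]'
python3 -c "
from h import *
st((-.032,0,.113))
grab('wrist','pics/w8.png')"
```

```text
time: 11.0
tool_pos: [0.587, -0.1574, 0.1694]
tool_rot: [-0.0, 0.981, 0.192, -0.0]
contact_force: [-0.2, 2.2, 1.8]
gripper_width: 0.004
time: 11.58
tool_pos: [0.5974, -0.185, 0.1279]
tool_rot: [-0.001, 0.981, 0.192, -0.001]
contact_force: [-0.9, -0.2, 0.1]
gripper_width: -0.004
t 11.58 tcp [ 0.5974 -0.185   0.1279] case [-20.1  -3.8 127.9] F [-0.9 -0.2  0.1] yaw 22.09 q [-0.42  0.14  1.7  -0.    1.31 -0.8 ] w -0.0
shift cm in tool axes [-0.38  1.19  1.49]
```

View pics/w8.png

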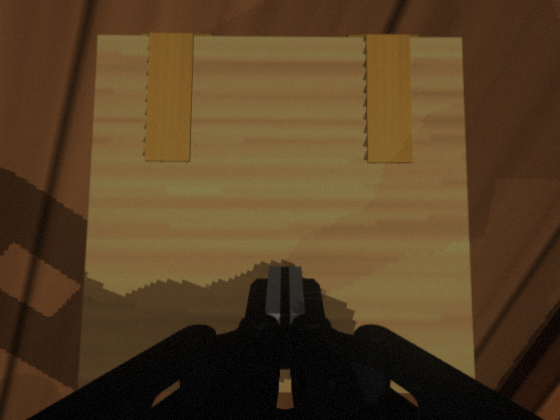

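The lid is following the fingers, now at about 22°. I'll bring it down slowly.

```bash
python3 -m crank '[[0,0.3,0.6,0],[0,0.3,0.6,0],[0,0.25,0.6,0],[0,0.2,0.6,0],[0,0.15,0.6,0],[0,0.1,0.6,0],[0,0.1,0.5,0],[0,0,0.3,0],[0,0,0,0],[0,0,0,0]]'
python3 -m crank '[[0,0,0.15,0],[0,0,0.15,0],[0,0,0,0],[0,0,0,0]]' | grep -E "pos|force"
python3 -m crank '[[0,0,0.1,0],[0,0,0,0],[0,0,0,0]]' | grep -E "pos|force"
python3 -m crank '[[0,0,0.1,0],[0,0,0,0],[0,0,0,0]]' | grep -E "pos|force"
```

```text
time: 12.47
tool_pos: [0.6031, -0.1977, 0.0859]
tool_rot: [-0.0, 0.981, 0.192, -0.001]
contact_force: [-0.3, 0.5, -0.3]
gripper_width: -0.002
tool_pos: [0.6034, -0.1977, 0.0834]
contact_force: [0.2, -0.3, 0.7]
tool_pos: [0.6035, -0.1978, 0.0824]
contact_force: [0.5, 0.2, 0.8]
tool_pos: [0.6035, -0.1978, 0.0814]
contact_force: [-0.4, -0.6, 0.8]
```

```bash
python3 -m crank '[[0,0,0.1,0],[0,0,0,0],[0,0,0,0]]' | grep -E "pos|force"
python3 -m crank '[[0,0,0.1,0],[0,0,0,0],[0,0,0,0]]' | grep -E "pos|force"
python3 -m crank '[[0,0,0.1,0],[0,0,0,0],[0,0,0,0]]' | grep -E "pos|force"
python3 -m crank '[[0,0,0.1,0],[0,0,0,0],[0,0,0,0]]' | grep -E "pos|force"
```

```text
tool_pos: [0.6035, -0.1978, 0.0803]
contact_force: [-0.1, -0.6, 1.0]
tool_pos: [0.6036, -0.1978, 0.08]
contact_force: [-2.0, 1.2, 4.6]
tool_pos: [0.6036, -0.1978, 0.08]
contact_force: [-4.5, 2.3, 8.5]
tool_pos: [0.6037, -0.1978, 0.0799]
contact_force: [-6.3, 2.0, 14.0]
```

The lid is hard on its stop at z = 80.0 mm. I retreat and look.

```bash
python3 -m crank '[[0,0,-0.5,0],[0,0,-1.5,0],[0,0,-3,0],[0,0,-3,0],[0,0,-3,0],[0,0,-3,0],[0,0,-3,0],[0,0,-3,0],[0,0,-3,0],[0,0,0,0]]'
python3 -m crank '[[0,3,-1,0],[0,3,-1,0],[0,3,0,0],[0,3,0,0],[0,3,0,0],[0,3,0,0],[0,0,0,0],[0,0,0,0],[0,0,0,0]]'
python3 - <<'E'
from h import *
import pickle
st()
d=grab('wrist','pics/w9.png');s=grab('side','pics/s9.png');t=grab('top','pics/t9.png')
pickle.dump((d,s,t),open('f.pkl','wb'))
im=cv2.imread('pics/s9.png')[130:250,235:395];cv2.imwrite('pics/s9z.png',cv2.resize(im,None,fx=5,fy=5,interpolation=cv2.INTER_CUBIC))
E
```

```text
time: 15.13
tool_pos: [0.6059, -0.1988, 0.3168]
tool_rot: [0.004, 0.981, 0.192, 0.005]
contact_force: [0.2, 0.0, 1.5]
gripper_width: -0.0
time: 15.88
tool_pos: [0.6712, -0.3641, 0.3272]
tool_rot: [-0.0, 0.981, 0.192, -0.0]
contact_force: [0.4, 0.3, 0.1]
gripper_width: -0.002
t 15.88 tcp [ 0.6712 -0.3641  0.3272] case [-213.8   -5.1  327.2] F [0.4 0.3 0.1] yaw 22.12 q [-0.59  0.34  1.12  0.    1.67 -0.98] w -0.0
```

View pics/w9.png

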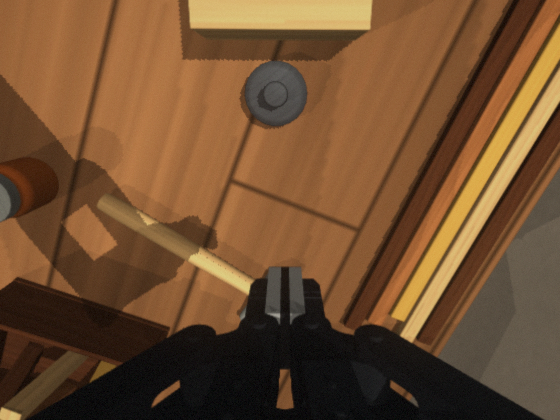

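View pics/s9z.png

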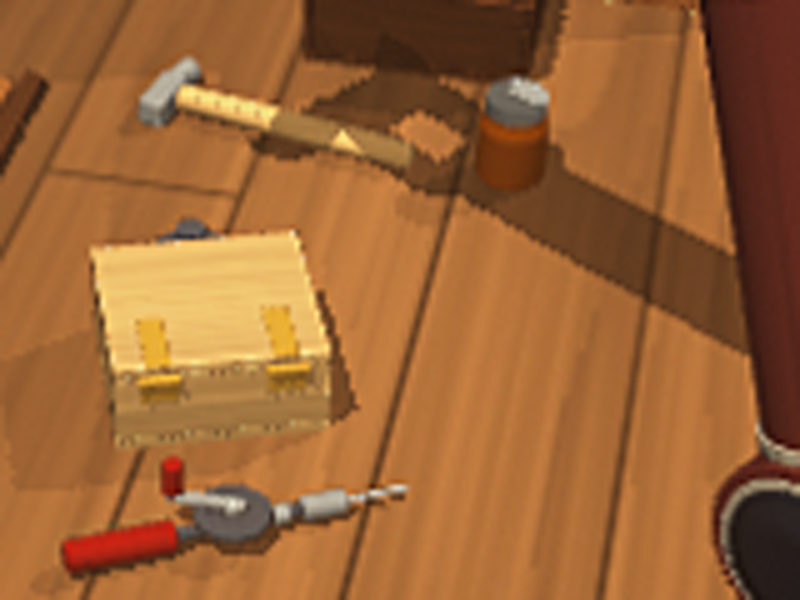

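View pics/t9.png

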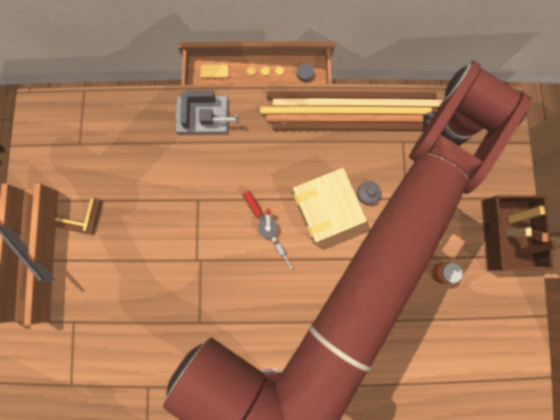

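The side view shows the lid shut flush on the case. The drill, hammer, jar and weight are at the same pixels as at the start, and the gripper is clear of everything. I'm handing the job in.

Run:
```python
from h import *
import pickle
d,s,t=pickle.load(open('f.pkl','rb'));S=lambda u,v:(235+(u+.5)/5-.5,130+(v+.5)/5-.5)
print([Cc(onplane(s,S(*p),.08)) for p in((91,246),(297,231))])
st(); print(manip.job_done())
```

```text
[array([-83.6, -84.7,  80. ]), array([-78.7,  85.6,  80. ])]
t 16.03 tcp [ 0.6713 -0.3634  0.3283] case [-213.1   -5.5  328.3] F [0.1 1.5 0.7] yaw 22.18 q [-0.59  0.34  1.13  0.    1.67 -0.98] w 0.0
the job is handed in; nothing more can be done
None
```

The case is closed: I folded the flap flat first, then pushed the lid over slowly until it was shut, and handed the job in at 16.0 s. I pushed with the closed fingertips and picked nothing up.

**Flap:** the fingertips held at z = 60.0 mm while the force rose to about 14 N, so it is on its stop. A wrist picture after backing off showed it lying flat.

**Lid:** I pushed it at about 0.8 rad/s and slower near the end. The fingertips held at z = 80.0 mm at about 14 N. In the last side view, its free corners fall within about 4 mm of where a shut lid should be (case x −84 and −79 mm against −80).

**Loose things:** in the last pictures the drill, hammer, jar, weight and sample corner are where they started. The ornament and plate are now hidden under the flap and lid; they looked unmoved while the flap was going down.

**Gripper:** it ended about 0.33 m above the bench, touching nothing.

No check failed. The only disagreement was that my first estimate of the case position was about 4 mm off from the wrist view, and I corrected it before touching anything.

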